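# Clamp a device pole in the ratchet clamp

### The arm

A 6-joint arm with a two-finger parallel gripper is mounted at the origin on the work surface. World frame = base frame: x ahead of the robot, y to its left, z up, the work surface at z = 0. Lengths are in m, angles in rad, forces in N, time in s.
With the tool pointing down it reaches from about 0.375 to 0.9 m from the base axis. Payload 3.1 kg.
Tool frame: the origin (TCP) lies on the front face of the gripper's body, between the roots of the fingers; the fingertips stand 70 mm ahead of it and the grasp point (between the pads) lies 51 mm ahead of it; z points along the fingers, y is the line along which they close (so a half turn about z gives the same grasp; the last joint's range is limited). The gripper opens to 87 mm and grips with 3 to 60 N. Pads are 19 mm wide; open, the fingers measure 117 mm over their backs; the gripper's body (75 mm by 190 mm) begins 51 mm behind the grasp point.
Start: joints at [1.008, 0.527, 1.433, -0, 1.181, -0.178], TCP at [0.234, 0.58, 0.292] pointing down, gripper open.
Joint ranges: [-3.08, 3.08], [-0.75, 2.2], [0.22, 2.44], [-1.43, 4.57], [0, 2.65], [-2.85, 2.85]. Speed limits (rad/s): [2.79, 2.79, 3.14, 3.14, 3.14, 3.14].

### API

Orientations are given as a unit quaternion [x, y, z, w].
In Python, from rig import robot, cams, ticket gives the robot as it stands. The module is installed in compiled form; this text tells all that it offers.
- The arm moves only by the shell command python3 -m crank 'ROWS' [FORCE]. ROWS is JSON, a list of rows, each a list of 7 numbers: the shift along the tool's x, y, z in cm, then the turn, a rotation vector about the tool's x, y, z in rad, then the closure, from 0 (fully open) to 1 (shut). A call has 1 to 5 rows; each row shifts and turns the commanded pose from where the row before left it, along the tool's axes as they then stand; what a row does not reach is not made up. A row lasts 1/8 s, in which the tool goes at most 62.5 mm and 10.7 degrees, less where a joint would pass 70% of its speed; a pose out of reach is approached as far as the arm can. A call is refused whole if a number of a shift passes 6.25 or a number of a turn 0.188, either way. A call with a gripper value outside its range is refused whole. The fingers move at their own pace and stop on an object; FORCE is the grip in N (left out, the last holds). Time passes only in rows, so rows that do not move let the fingers close. It gives the time, the measured TCP pose, the force, the opening and the grip force at its end, in the units of the state.
- robot.get_obs(): the state, without advancing time (a new reading comes with each control period).
- cams.camera(name): name is "scene" or "top"; returns the picture (400x640x3 uint8, red, green, blue); there is no depth.
- cams.camera_info(name): a dict with "intrinsics" (3x3 intrinsics, pixels), "dist" ([k1, k2, p1, p2, k3] as OpenCV has them; the pictures are not rectified), "pose" (4x4, takes a point from camera to world coordinates). Camera axes: x right, y down, z forward; pixel columns grow to the right and rows downward; lengths in m; the calibration is good to about 2 mm. A picture is of the moment at which its call begins. camera_info takes no time and is no camera call.
- ticket.hand_in(): hands the job in; it is judged then, once.
The state is a dict: "time": time; "q": joint angles; "joint_velocities": joint speeds; "joint_torque": joint torques, N m; "position": TCP position; "tool_rot": TCP orientation; "ft_force": force on the tool from outside, world axes, zero at the start; "moment": the same for the moment, N m; "grip_width": finger opening in m; "grip_force": force on a finger pad.
Only numpy, scipy, OpenCV 4.12 (cv2) and the standard library are available. Lean on these libraries where they do the work, as an engineer would, in place of code of your own. Each camera call takes 0.05 s, during which the arm holds its last target. There are 200 camera calls.

### The job

Pull the aluminium pole with the blue cap out of the upright rack, stand it upright in the blue socket of the bench clamp and let go of it. Then pump the clamp's red trigger, moving the jaw only by means of the trigger, until the orange pad presses on the pole and is pushed back about half-way on its springs; never drive it so far that the springs bottom out, which would crush the thin tube. Finish while still holding the trigger pressed down with the pole gripped, and leave the other things where they are.

Things in the scene. Friction and masses are not known exactly. Their poses are not given: they have to be found in the camera images.
- pole: the pole that the clamp shall grip: a loose round thin-walled aluminium tube with a blue cap, diameter 22 mm, length 170 mm, about 140 g. It stands upright in one of the rack's three wells. Origin: centre of its underside; its z axis runs along the pole to the blue cap.
- pole_mid (a point): the pole's centre, on its axis 85 mm above its foot (and 85 mm below its top)
- rack: fixed white block with three square wells in a row along its own x axis, 72 mm apart (at x = -72, 0 and 72 mm), each 27 mm wide with its floor 10 mm above the table. The block is 230 x 75 x 78 mm (x, y, z); origin: centre of its underside. The pole and two other tubes stand in the wells, in any order.
- clamp: the fixed bench clamp: a dark steel base plate 90 x 360 x 12 mm (x, y, z) with blue castings, origin at the centre of its underside on the table. Its bar runs along its own y axis: fixed V-jaw (88 mm high) and socket at the +y end, trigger at the -y end. The sliding jaw (90 mm high) and the orange pad move towards +y, to the pole.
- socket (a point): centre of the floor of the blue socket in front of the V-jaw, 12 mm above the table, 105 mm along the clamp's +y from its origin. The socket is a square recess 31 mm wide and 18 mm deep, its rim 30 mm above the table. The pole stands in it by itself; when the pad pushes, the pole shifts about 4 mm towards +y until it stands against the V. The axes are those of the clamp.
- jaw (a joint): travel of the sliding jaw in m (0 to 0.076), growing towards the pole. Only the trigger may move it: a full stroke of the trigger advances it by about 18 mm, in ratchet teeth of 9 mm. On the trigger's release it may slip back by up to 9 mm to the last tooth. The pad reaches a pole that stands against the V at about 0.0575. At the start it stands at 0.003 to 0.027.
- pad (a joint): how far the orange pad is pushed back on its springs towards the jaw, in m: 0 = free, 0.012 = bottomed out. The springs give 1 N per mm, so this also tells the force on the pole.
- pad_face (a point): centre of the front face (40 x 40 mm) of the orange pad, 65 mm above the table; it faces the pole along the clamp's +y
- trigger (a joint): angle of the trigger lever in rad: 0 = up and free, 0.42 = fully down. A spring returns it to 0 when it is let go. Pressing moves the jaw forward by 50 mm per rad once the pawl has taken up a slack of up to 9 mm. At the red paddle it takes about 3 to 7 N while the jaw runs free (more when pressed faster), and about 0.5 N more for each mm that the pad is pushed back.
- trigger_top (a point): centre of the red paddle's top face (32 x 50 mm, longer along the clamp's y), pressed straight down from above. The lever's pivot lies 60 mm along the clamp's -y from its origin, 85 mm above the table; this point is 100 mm along the lever and 6 mm above its centre line. The lever slopes up by 0.3 rad when free (point 120 mm above the table), down by 0.12 rad when fully pressed (79 mm).
- tube_red_mid (a point): centre of a loose grey plastic tube with a red cap, diameter 22 mm, length 155 mm, in another well of the rack; leave it there
- tube_black_mid (a point): centre of a loose white plastic tube with a black cap, diameter 22 mm, length 165 mm, in another well of the rack; leave it there
- spray_mid (a point): centre of a white bottle with a blue cap, diameter 56 mm, 150 mm tall, standing on the table; leave it
- jar_mid (a point): centre of an amber glass jar, diameter 60 mm, 70 mm tall, standing on the table; leave it
- screwdriver_grip (a point): handle of a screwdriver lying on the table; leave it
- wrench_grip (a point): handle of a wrench lying on the table; leave it
There are look-alikes about, which are no part of the job. Leave any turquoise look-alike of the pole alone.

How it is judged:
By the outcome, as a careful person would: the job done as asked, in the order asked, and still so for the second after the job is handed in, while the arm keeps its last pose, push and grip.
It also fails if it takes over 64 s, if anything falls off the work surface, if the arm or the gripper's body presses on something with over 40 N, if the wrist force passes 120 N, or if a joint passes its speed limit or range.

## Working session

There is one attempt and no reset: what is moved stays moved. The work goes in short steps, Python scripts to look and compute and a shell command to move; the robot and the scene stay as the last step left them, time stands still between calls to the robot, and variables do not carry over. Pictures are saved under pics/ and viewed, at most 10 in all, crops included, and the job is handed in when it is done.

```bash
mkdir -p pics
python3 - <<'E'
from rig import robot,cams
import cv2,numpy as np
for n in("scene","top"):
    im=cams.camera(n); cv2.imwrite(f"pics/{n}0.png",im[:,:,::-1]); i=cams.camera_info(n); print(n,np.round(i["intrinsics"],1).tolist(),np.round(i["dist"],3),np.round(i["pose"],3).tolist())
o=robot.get_obs()
for k,v in o.items(): print(k,np.round(v,3))
E
```

```text
scene [[366.0, 0.0, 319.3], [0.0, 366.0, 202.4], [0.0, 0.0, 1.0]] [-0.034  0.     0.     0.     0.   ] [[0.327, 0.783, -0.528, 1.074], [0.945, -0.261, 0.198, -0.202], [0.017, -0.564, -0.826, 0.856], [0.0, 0.0, 0.0, 1.0]]
top [[453.0, 0.0, 312.7], [0.0, 453.0, 195.5], [0.0, 0.0, 1.0]] [-0.057  0.     0.     0.     0.   ] [[0.006, -0.996, 0.092, 0.457], [-1.0, -0.006, 0.001, -0.051], [0.0, -0.092, -0.996, 1.469], [0.0, 0.0, 0.0, 1.0]]
time 0.1
q [ 1.009  0.528  1.434 -0.     1.181 -0.179]
joint_velocities [-0.002 -0.002 -0.003 -0.     0.001 -0.   ]
joint_torque [  0.    -44.098 -17.715   0.063   0.053  -0.   ]
position [0.234 0.579 0.291]
tool_rot [ 0.191  0.982 -0.001 -0.   ]
ft_force [0.284 0.701 0.272]
moment [-0.002  0.032  0.023]
grip_force 0.0
grip_width 0.087
```

View pics/scene0.png

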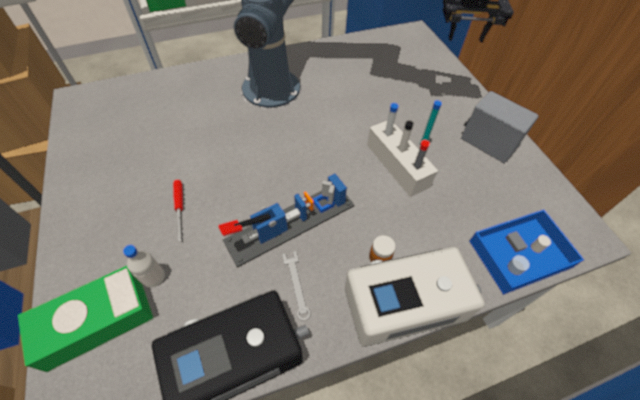

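View pics/top0.png

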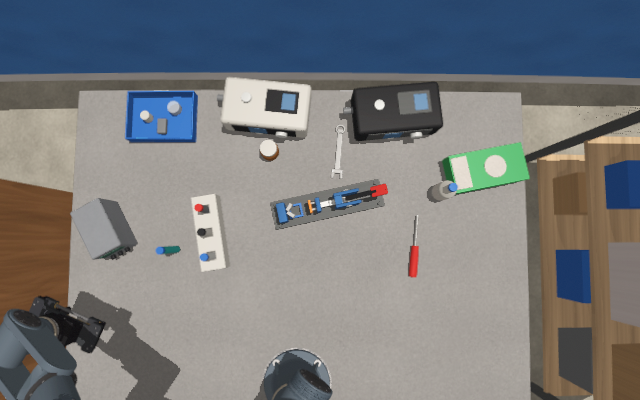

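The pole with the blue cap is in the near well at top (205,257) and scene (393,107). The turquoise look-alike leans apart at top (168,250). The clamp runs from its socket at about (290,211) to the red trigger at (380,190) in the top view.

```bash
cat > h.py <<'E'
import cv2,numpy as np
from rig import robot,cams
from scipy.spatial.transform import Rotation as R
def ray(n,px):
    i=cams.camera_info(n);P=np.array(i["pose"])
    u=cv2.undistortPoints(np.array(px,float).reshape(-1,1,2),np.array(i["intrinsics"]),np.array(i["dist"])).reshape(-1,2)
    return P[:3,3],np.c_[u,np.ones(len(u))]@P[:3,:3].T
def plane(n,px,z):
    c,d=ray(n,px); return c+d*((z-c[2])/d[:,2:])
def tri(pa,pb):
    c1,d1=ray("top",[pa]);c2,d2=ray("scene",[pb]);A=np.zeros((3,3));b=np.zeros(3)
    for c,d in((c1,d1[0]),(c2,d2[0])):
        d=d/np.linalg.norm(d);M=np.eye(3)-np.outer(d,d);A+=M;b+=M@c
    return np.linalg.solve(A,b)
def proj(n,p):
    i=cams.camera_info(n);T=np.linalg.inv(np.array(i["pose"]))
    r,_=cv2.Rodrigues(T[:3,:3]);return cv2.projectPoints(np.array(p,float).reshape(-1,1,3),r,T[:3,3],np.array(i["intrinsics"]),np.array(i["dist"]))[0].reshape(-1,2)
def blobs(im,lo,hi,box,amin=8):
    h=cv2.cvtColor(im,cv2.COLOR_RGB2HSV);m=cv2.inRange(h,lo,hi);k=np.zeros_like(m);x0,y0,x1,y1=box;k[y0:y1,x0:x1]=255;m&=k
    n,l,s,c=cv2.connectedComponentsWithStats(m);return [(np.round(c[j],1).tolist(),int(s[j,4]),s[j,:4].tolist()) for j in range(1,n) if s[j,4]>=amin],m
E
python3 - <<'E'
from h import *
t=cv2.imread("pics/top0.png")[:,:,::-1].copy();s=cv2.imread("pics/scene0.png")[:,:,::-1].copy()
b,_=blobs(t,(105,150,80),(125,255,255),(192,235,225,275),4);print("top cap",b)
b,_=blobs(s,(105,150,80),(125,255,255),(380,95,403,120),4);print("sc cap",b)
b,_=blobs(t,(0,150,80),(8,255,255),(360,175,395,205));print("top paddle",b)
b,_=blobs(s,(0,150,80),(8,255,255),(210,215,250,240));print("sc paddle",b)
b,_=blobs(t,(8,150,100),(20,255,255),(300,190,330,225),3);print("top orange",b)
b,_=blobs(s,(5,150,100),(20,255,255),(295,190,320,215),3);print("sc orange",b)
# rack
g=cv2.cvtColor(t,cv2.COLOR_RGB2HSV)
b,m=blobs(t,(0,0,185),(180,60,255),(185,190,232,278),200);print("rack",b)
c=max(cv2.findContours(m,0,2)[0],key=cv2.contourArea);q=cv2.boxPoints(cv2.minAreaRect(c));print(q.round(1).tolist());print(plane("top",q,.078).round(3).tolist())
b,m=blobs(t,(0,0,0),(180,255,95),(265,172,400,235),200)
m=cv2.morphologyEx(m,cv2.MORPH_CLOSE,np.ones((9,9)));c=max(cv2.findContours(m,0,2)[0],key=cv2.contourArea);q=cv2.boxPoints(cv2.minAreaRect(c));print("base",q.round(1).tolist(),plane("top",q,.012).round(3).tolist())
a=cv2.resize(t[165:280,185:395],None,fx=3.8,fy=3.8,interpolation=2);cv2.imwrite("pics/c1.png",a[:,:,::-1])
E
```

```text
top cap [([203.7, 256.6], 41, [200, 254, 8, 6])]
sc cap [([393.5, 107.1], 42, [391, 104, 7, 8])]
top paddle [([379.0, 189.9], 154, [370, 184, 18, 13])]
sc paddle [([230.0, 227.3], 233, [219, 220, 23, 15])]
top orange [([309.6, 206.2], 34, [308, 200, 5, 13])]
sc orange [([308.7, 200.4], 74, [304, 192, 9, 19])]
rack [([208.5, 232.5], 1477, [191, 194, 35, 78])]
[[189.6999969482422, 196.8000030517578], [214.60000610351562, 193.1999969482422], [225.5, 267.8999938964844], [200.60000610351562, 271.5]]
[[0.579, 0.331, 0.078], [0.591, 0.254, 0.078], [0.362, 0.215, 0.078], [0.351, 0.291, 0.078]]
base [[270.79998779296875, 205.5], [375.79998779296875, 182.39999389648438], [381.1000061035156, 206.5], [276.1000061035156, 229.60000610351562]] [[0.559, 0.085, 0.012], [0.636, -0.254, 0.012], [0.558, -0.271, 0.012], [0.481, 0.067, 0.012]]
```

View pics/c1.png

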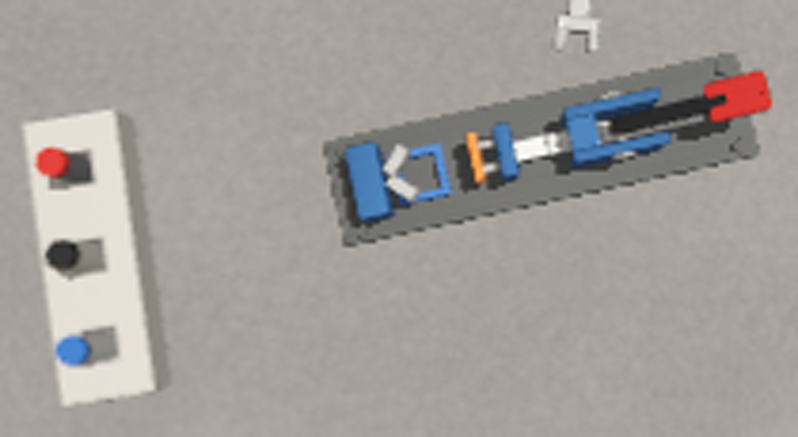

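The crop shows the base plate corners at crop pixels (325,143), (735,55), (757,153) and (347,244). The blue socket frame is centred near (422,173), in front of the V, and the pole stands in its well with its cap at (72,350).

Run:
```python
from h import *
q=np.array([(325,143),(735,55),(757,153),(347,244)])/3.8+[185,165]
p=plane("top",q,.012)[:,:2];print(p.round(3).tolist())
c=p.mean(0);y=(p[0]+p[3]-p[1]-p[2]);print("len",np.linalg.norm(y)/2);y/=np.linalg.norm(y);x=np.array([y[1],-y[0]])
print("clamp",c.round(4),"y",y.round(4),"yaw of y",np.arctan2(y[1],y[0]).round(4))
print("socket",(c+.105*y).round(4),"seen",plane("top",np.array([[422,173]])/3.8+[185,165],.03).round(3))
print("trig pred",(c-y*(.06+.1*np.cos(.3)+.006*np.sin(-.3))).round(4),"tri",tri((379,189.9),(230,227.3)).round(4),plane("top",[(379,189.9)],.12).round(4))
print("cap",tri((203.7,256.6),(393.5,107.1)).round(4),plane("top",[(203.7,256.6)],.172).round(4),plane("scene",[(393.5,107.1)],.172).round(4))
print("turq",tri((160,251),(436,104)).round(3))
r=np.array([[25,124],[115,110],[155,388],[65,404]])/3.8+[185,165];r=plane("top",r,.078)[:,:2];print("rack",r.round(3).tolist(),r.mean(0).round(3))
u=r[0]+r[1]-r[2]-r[3];u/=np.linalg.norm(u);print("rack x",u,"wells",[(r.mean(0)+k*.072*u).round(4).tolist() for k in(-1,0,1)])
print("black",plane("top",np.array([[63,256]])/3.8+[185,165],.175).round(4),"red",plane("top",np.array([[53,162]])/3.8+[185,165],.165).round(4))
o=robot.get_obs();print(R.from_quat(o["tool_rot"]).as_matrix().round(3).tolist())
```

```text
[[0.568, 0.086], [0.645, -0.263], [0.562, -0.281], [0.482, 0.066]]
len 0.3567377500086168
clamp [ 0.5644 -0.098 ] y [-0.2196  0.9756] yaw of y 1.7922
socket [0.5413 0.0045] seen [[0.542 0.003 0.03 ]]
trig pred [ 0.5982 -0.248 ] tri [ 0.6007 -0.2476  0.1151] [[ 0.6    -0.2487  0.12  ]]
cap [0.4006 0.2601 0.1738] [[0.4002 0.2598 0.172 ]] [[0.3991 0.2622 0.172 ]]
turq [0.415 0.39  0.163]
rack [[0.577, 0.325], [0.589, 0.251], [0.365, 0.214], [0.351, 0.286]] [0.47  0.269]
rack x [0.98584929 0.16763408] wells [[0.3995, 0.2569], [0.4705, 0.269], [0.5414, 0.2811]]
black [[0.4691 0.2669 0.175 ]] red [[0.5405 0.279  0.165 ]]
[[-0.927, 0.374, -0.001], [0.374, 0.927, -0.002], [0.0, -0.002, -1.0]]
```

```bash
cat > go.py <<'E'
from h import *
import sys
o=robot.get_obs();M=R.from_quat(o["tool_rot"]).as_matrix();t=np.array([float(a) for a in sys.argv[1:4]])
print("t",o["time"],"pos",np.round(o["position"],4),"delta cm tool",(100*M.T@(t-o["position"])).round(2),"F",np.round(o["ft_force"],1),"w",round(float(o["grip_width"]),4),"tilt",M[:,2].round(3))
E
python3 go.py 0.4 0.259 0.291
```

```text
t 0.1 pos [0.2337 0.5791 0.2914] delta cm tool [-27.4  -23.46   0.07] F [0.3 0.7 0.3] w 0.0871 tilt [-0.001 -0.002 -1.   ]
```

```bash
python3 -m crank '[[-3.5,-3,0,0,0,0,0],[-3.5,-3,0,0,0,0,0],[-3.5,-3,0,0,0,0,0],[-3.5,-3,0,0,0,0,0],[-3.5,-3,0,0,0,0,0]]'; python3 -m crank '[[-3.5,-3,0,0,0,0,0],[-3.5,-3,0,0,0,0,0],[-2.9,-2.46,0,0,0,0,0],[0,0,0,0,0,0,0],[0,0,0,0,0,0,0]]'; python3 go.py 0.4 0.259 0.191
```

```text
time: 0.72
position: [0.3404, 0.3735, 0.292]
tool_rot: [0.191, 0.982, -0.0, -0.0]
ft_force: [0.8, -1.0, 0.1]
grip_width: 0.0868
grip_force: 0.0
time: 1.35
position: [0.3998, 0.2595, 0.292]
tool_rot: [0.191, 0.982, -0.0, -0.0]
ft_force: [-0.0, -0.2, -1.0]
grip_width: 0.0872
grip_force: 0.0
t 1.35 pos [0.3998 0.2595 0.292 ] delta cm tool [-0.04 -0.04 10.1 ] F [-0.  -0.2 -1. ] w 0.0872 tilt [-0.001  0.    -1.   ]
```

Descend, close gently, and check the grip width.

```bash
python3 -m crank '[[0,0,2.5,0,0,0,0],[0,0,2.5,0,0,0,0],[0,0,2.5,0,0,0,0],[0,0,2.6,0,0,0,0],[0,0,0,0,0,0,0]]' 20;python3 -m crank '[[0,0,0,0,0,0,1],[0,0,0,0,0,0,1],[0,0,0,0,0,0,1],[0,0,0,0,0,0,1],[0,0,0,0,0,0,1]]'; python3 -m crank '[[0,0,0,0,0,0,1],[0,0,0,0,0,0,1],[0,0,0,0,0,0,1],[0,0,-1,0,0,0,1],[0,0,-1,0,0,0,1]]'
```

```text
time: 1.98
position: [0.3984, 0.26, 0.1898]
tool_rot: [0.19, 0.982, -0.001, -0.002]
ft_force: [-0.7, -0.1, 0.4]
grip_width: 0.0869
grip_force: 0.0
time: 2.6
position: [0.4003, 0.2594, 0.1915]
tool_rot: [0.191, 0.982, 0.0, 0.0]
ft_force: [0.1, -0.1, 0.4]
grip_width: 0.0451
grip_force: 0.0
time: 3.22
position: [0.4001, 0.2594, 0.2118]
tool_rot: [0.191, 0.982, -0.0, -0.0]
ft_force: [-0.1, 0.6, -1.3]
grip_width: 0.0216
grip_force: 20.0
```

```bash
python3 -m crank '[[0,0,-2,0,0,0,1],[0,0,-2.5,0,0,0,1],[0,0,-2.5,0,0,0,1],[0,0,-2,0,0,0,1],[0,0,0,0,0,0,1]]'; python3 go.py 0.5415 0.004 0.301
python3 - <<'E'
from h import *
for n in("top","scene"): cv2.imwrite(f"pics/{n}1.png",cams.camera(n)[:,:,::-1])
a=cv2.imread("pics/scene1.png")[40:220,300:520];a=cv2.resize(a,None,fx=2.7,fy=2.7,interpolation=2);cv2.imwrite("pics/c2.png",a)
E
```

```text
time: 3.85
position: [0.4009, 0.2597, 0.3032]
tool_rot: [0.191, 0.982, 0.001, 0.002]
ft_force: [0.3, -0.2, -1.1]
grip_width: 0.0218
grip_force: 20.0
t 3.85 pos [0.4009 0.2597 0.3032] delta cm tool [-22.61 -18.45   0.24] F [ 0.3 -0.2 -1.1] w 0.0218 tilt [ 0.004  0.002 -1.   ]
```

View pics/c2.png

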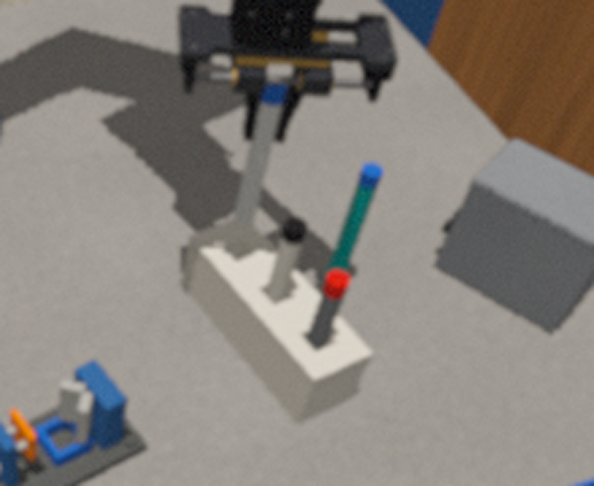

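The pole is held, with its foot at about crop (243,246), scene (390,131), and its cap at (274,92), scene (401.5,74). I'll check the tilt against the ideal vertical projection.

Run:
```python
from h import *
z0=.3025-.191+.010
for n in("scene","top"):print(n,proj(n,[[.4003,.2595,z0],[.4003,.2595,z0+.085],[.4003,.2595,z0+.17]]).round(1).tolist())
im=cv2.imread("pics/scene1.png")[:,:,::-1].copy()
# centre of the grey tube per row, via brightness
g=cv2.cvtColor(im,cv2.COLOR_RGB2GRAY)
for r in range(84,136,5): print(r,g[r,382:408].tolist())
```

```text
scene [[389.7, 121.1], [395.1, 97.7], [401.4, 70.8]]
top [[207.9, 255.8], [200.8, 257.1], [192.8, 258.5]]
84 [151, 156, 155, 157, 154, 156, 154, 142, 108, 61, 20, 28, 61, 98, 114, 119, 118, 118, 118, 115, 101, 70, 34, 21, 48, 97]
89 [155, 154, 154, 154, 154, 154, 151, 129, 90, 37, 24, 58, 97, 113, 117, 119, 119, 119, 109, 94, 59, 33, 32, 84, 129, 153]
94 [113, 134, 146, 155, 155, 153, 153, 153, 154, 146, 133, 120, 116, 119, 120, 120, 116, 120, 136, 145, 151, 150, 150, 150, 151, 154]
99 [80, 89, 110, 136, 150, 153, 157, 153, 148, 131, 118, 114, 119, 120, 124, 122, 124, 138, 150, 155, 156, 156, 155, 156, 156, 156]
104 [79, 78, 79, 82, 81, 84, 90, 105, 116, 120, 116, 118, 119, 119, 118, 126, 143, 153, 156, 155, 153, 154, 154, 155, 154, 153]
109 [80, 82, 84, 81, 84, 84, 93, 108, 118, 117, 118, 121, 119, 116, 112, 119, 137, 150, 157, 159, 159, 157, 155, 155, 155, 154]
114 [85, 83, 85, 85, 85, 97, 107, 115, 119, 119, 118, 118, 114, 108, 93, 85, 82, 80, 83, 91, 112, 135, 150, 154, 155, 156]
119 [86, 87, 104, 123, 129, 122, 118, 116, 120, 119, 119, 123, 136, 153, 157, 149, 135, 106, 87, 83, 82, 82, 81, 81, 80, 87]
124 [122, 122, 119, 120, 121, 120, 119, 121, 118, 122, 122, 125, 137, 147, 157, 157, 158, 160, 155, 149, 128, 96, 71, 41, 42, 35]
129 [137, 126, 120, 121, 121, 120, 117, 116, 118, 119, 120, 122, 119, 120, 122, 120, 118, 112, 98, 87, 90, 106, 112, 101, 76, 60]
134 [210, 202, 191, 168, 136, 118, 111, 118, 132, 150, 167, 186, 202, 210, 215, 213, 208, 203, 199, 187, 163, 142, 135, 136, 136, 130]
```

```bash
python3 -m crank '[[-2.5,-2,0,0,0,0,1],[-3.8,-3.1,0,0,0,0,1],[-3.8,-3.1,0,0,0,0,1],[-3.8,-3.1,0,0,0,0,1],[-3.8,-3.1,0,0,0,0,1]]'; python3 -m crank '[[-3,-2.5,0,0,0,0,1],[-1.8,-1.5,0,0,0,0,1],[0,0,0,0,0,0,1],[0,0,0,0,0,0,1],[0,0,0,0,0,0,1]]';  python3 go.py 0.5415 0.004 0.301
python3 - <<'E'
from h import *
for n in("top","scene"): cv2.imwrite(f"pics/{n}2.png",cams.camera(n)[:,:,::-1])
a=[cv2.resize(cv2.imread(f"pics/{n}2.png")[y:y+110,x:x+110],None,fx=3.6,fy=3.6,interpolation=2) for n,x,y in(("top",240,155),("scene",275,110))]
cv2.imwrite("pics/c3.png",np.hstack(a))
E
```

```text
time: 4.58
position: [0.5104, 0.0582, 0.2999]
tool_rot: [0.191, 0.982, -0.0, -0.001]
ft_force: [1.0, 0.7, -0.6]
grip_width: 0.0218
grip_force: 20.0
time: 5.2
position: [0.5391, 0.0059, 0.3011]
tool_rot: [0.19, 0.982, 0.0, -0.001]
ft_force: [-0.4, 0.1, -1.6]
grip_width: 0.0218
grip_force: 20.0
t 5.2 pos [0.5391 0.0059 0.3011] delta cm tool [-0.3  -0.09  0.01] F [-0.4  0.1 -1.6] w 0.0218 tilt [-0.001  0.001 -1.   ]
```

View pics/c3.png

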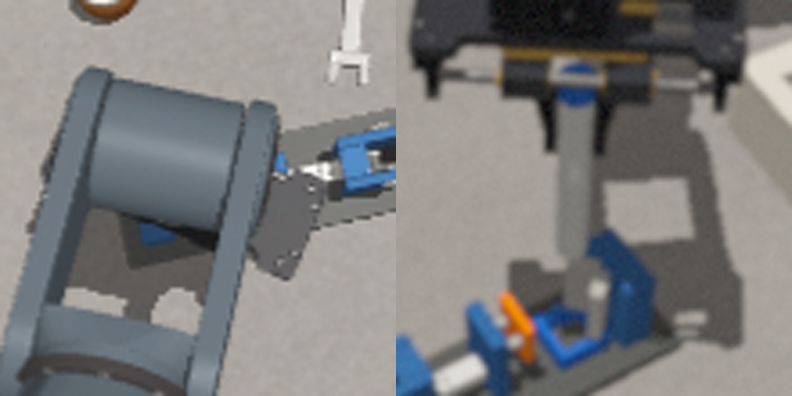

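The pole hangs vertically, with its foot at scene (325,180), above the socket and in front of the V. I'll nudge it and descend.

```bash
python3 -m crank '[[-0.3,-0.1,0,0,0,0,1],[0,0,2,0,0,0,1],[0,0,2.5,0,0,0,1],[0,0,2.3,0,0,0,1],[0,0,0,0,0,0,1]]'; python3 -m crank '[[0,0,1,0,0,0,1],[0,0,1,0,0,0,1],[0,0,0.8,0,0,0,1],[0,0,0,0,0,0,1],[0,0,0,0,0,0,1]]';  python3 go.py 0.5415 0.0035 0.1935
python3 - <<'E'
from h import *
cv2.imwrite(f"pics/scene3.png",cams.camera("scene")[:,:,::-1])
cv2.imwrite("pics/c4.png",cv2.resize(cv2.imread(f"pics/scene3.png")[110:220,265:395],None,fx=5,fy=5,interpolation=2))
E
```

```text
time: 5.92
position: [0.5414, 0.0027, 0.2318]
tool_rot: [0.191, 0.982, 0.0, -0.002]
ft_force: [-0.1, 0.3, -1.6]
grip_width: 0.0214
grip_force: 20.0
time: 6.55
position: [0.5425, 0.0024, 0.2054]
tool_rot: [0.191, 0.982, -0.0, 0.0]
ft_force: [1.0, 0.7, -1.4]
grip_width: 0.0217
grip_force: 20.0
t 6.55 pos [0.5425 0.0024 0.2054] delta cm tool [0.14 0.06 1.19] F [ 1.   0.7 -1.4] w 0.0217 tilt [ 0. -0. -1.]
```

View pics/c4.png

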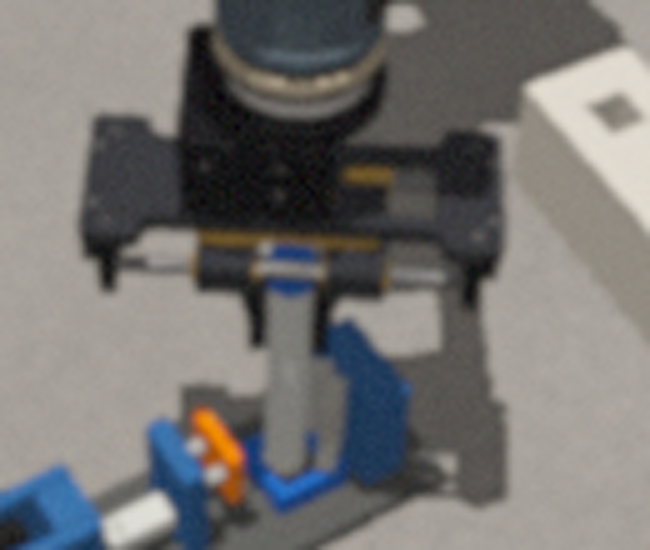

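The foot is inside the blue frame, at about crop (288,470), with no contact force. I'll lower it the last bit.

```bash
python3 -m crank '[[0,0,0.5,0,0,0,1],[0,0,0.4,0,0,0,1],[0,0,0.2,0,0,0,1],[0,0,0,0,0,0,1]]'; python3 -m crank '[[0,0,0.1,0,0,0,1],[0,0,0,0,0,0,1]]'; python3 go.py 0.5415 0.0035 0.1935
```

```text
time: 7.1
position: [0.5422, 0.0025, 0.194]
tool_rot: [0.191, 0.982, -0.0, -0.0]
ft_force: [-0.8, -0.7, -1.6]
grip_width: 0.0215
grip_force: 20.0
time: 7.35
position: [0.5424, 0.0024, 0.1933]
tool_rot: [0.191, 0.982, -0.0, 0.0]
ft_force: [-0.8, -0.2, -1.1]
grip_width: 0.0214
grip_force: 20.0
t 7.35 pos [0.5424 0.0024 0.1933] delta cm tool [ 0.13  0.06 -0.02] F [-0.8 -0.2 -1.1] w 0.0214 tilt [ 0. -0. -1.]
```

```bash
python3 -m crank '[[0,0,0.1,0,0,0,1],[0,0,0,0,0,0,1]]'|sed -n '2p;4p'; python3 -m crank '[[0,0,0.1,0,0,0,1],[0,0,0,0,0,0,1]]'|sed -n '2p;4p'
```

```text
position: [0.5426, 0.0025, 0.1932]
ft_force: [-0.5, 0.3, 5.4]
position: [0.5429, 0.0024, 0.1931]
ft_force: [-1.2, 0.6, 11.3]
```

On the floor. Relieve the push, release and rise.

```bash
python3 -m crank '[[0,0,-0.17,0,0,0,1],[0,0,0,0,0,0,1],[0,0,0,0,0,0,0.7],[0,0,0,0,0,0,0.5],[0,0,0,0,0,0,0.2]]'; python3 -m crank '[[0,0,0,0,0,0,0],[0,0,0,0,0,0,0],[0,0,0,0,0,0,0],[0,0,0,0,0,0,0],[0,0,-1,0,0,0,0]]'; python3 -m crank '[[0,0,-2.5,0,0,0,0],[0,0,-3,0,0,0,0],[0,0,-3,0,0,0,0],[0,0,-1,0,0,0,0],[0,0,0,0,0,0,0]]'; python3 go.py 0.599 -0.248 0.29
```

```text
time: 8.48
position: [0.5423, 0.0025, 0.1927]
tool_rot: [0.191, 0.982, -0.0, -0.0]
ft_force: [0.0, 0.5, -0.4]
grip_width: 0.0382
grip_force: 0.0
time: 9.1
position: [0.5418, 0.0026, 0.2027]
tool_rot: [0.191, 0.982, 0.0, -0.001]
ft_force: [-0.4, 0.9, 0.1]
grip_width: 0.0844
grip_force: 0.0
time: 9.72
position: [0.5424, 0.0025, 0.2985]
tool_rot: [0.191, 0.982, -0.0, 0.001]
ft_force: [0.6, 1.0, -0.6]
grip_width: 0.0867
grip_force: 0.0
t 9.725 pos [0.5424 0.0025 0.2985] delta cm tool [-14.62 -21.11   0.87] F [ 0.6  1.  -0.6] w 0.0867 tilt [ 0.001 -0.    -1.   ]
```

```bash
cat > jaw.py <<'E'
from h import *
c=np.array([.5644,-.098]);y=np.array([-.2196,.9756])
def sc(im):
    b,m=blobs(im,(5,150,90),(20,255,255),(270,180,345,240),5)
    return max(b,key=lambda t:t[1]) if b else None
def along(p): return ((p[:,:2]-c)@y)
if __name__=="__main__":
    im=cams.camera("scene");cv2.imwrite("pics/j%.2f.png"%robot.get_obs()["time"],im[:,:,::-1])
    b=sc(im);print(b)
    # the visible face is the pad's side/top; pad centre approx z=.065
    print("pad centre along clamp y",along(plane("scene",[b[0]],.065)))
    print("paddle",blobs(im,(0,150,80),(8,255,255),(200,205,250,255))[0])
E
python3 jaw.py
python3 - <<'E'
from jaw import *
t=cv2.imread("pics/top0.png")[:,:,::-1].copy();s=cv2.imread("pics/scene0.png")[:,:,::-1].copy()
print("top0 pad top",along(plane("top",[(309.6,206.2)],.085)),"scene0",sc(s),along(plane("scene",[sc(s)[0]],.065)))
print("bottle",plane("top",[(452,187)],.15).round(3))
im=cams.camera("top");cv2.imwrite("pics/top4.png",im[:,:,::-1])
a=[cv2.resize(cv2.imread(f)[v:v+110,u:u+130],None,fx=3,fy=3,interpolation=2) for f,u,v in(("pics/top4.png",265,150),("pics/scene0.png",215,150))]
import glob;a.append(0);a[2]=cv2.resize(cv2.imread(sorted(glob.glob("pics/j9*.png"))[0])[110:240,215:395],(600,433));cv2.imwrite("pics/c5.png",a[2])
E
```

```text
([308.8, 199.8], 84, [304, 191, 9, 20])
pad centre along clamp y [0.06291347]
paddle [([229.9, 227.4], 230, [219, 220, 23, 15])]
top0 pad top [0.05855356] scene0 ([308.8, 200.5], 75, [304, 192, 9, 19]) [0.06176615]
bottle [[ 0.607 -0.46   0.15 ]]
```

View pics/c5.png

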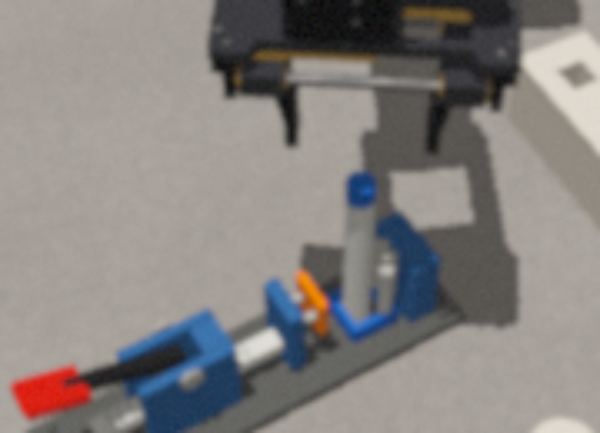

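The pole stands upright in the socket, and the pad (crop 313,300) is still well short of it. Jaw is about 0.023. Next I go above the trigger with the fingers closed.

```bash
python3 -m crank '[[-2,-3,0,0,0,0,1],[-3,-4.3,0,0,0,0,1],[-3,-4.3,0,0,0,0,1],[-3,-4.3,0,0,0,0,1],[-2.6,-4,0,0,0,0,1]]'; python3 -m crank '[[-1,-1.4,0,0,0,0,1],[0,0,2.5,0,0,0,1],[0,0,2.5,0,0,0,1],[0,0,2.5,0,0,0,1],[0,0,1.5,0,0,0,1]]'; python3 -m crank '[[0,0,0,0,0,0,1],[0,0,0,0,0,0,1]]'; python3 go.py 0.599 -0.2505 0.191;python3 jaw.py
```

```text
time: 10.45
position: [0.5937, -0.2346, 0.296]
tool_rot: [0.191, 0.982, 0.001, -0.001]
ft_force: [0.3, -0.8, -1.1]
grip_width: 0.0453
grip_force: 0.0
time: 11.08
position: [0.597, -0.2482, 0.2055]
tool_rot: [0.19, 0.982, 0.001, -0.002]
ft_force: [-0.2, 0.2, 0.3]
grip_width: 0.0015
grip_force: 0.0
time: 11.32
position: [0.5985, -0.2497, 0.2087]
tool_rot: [0.191, 0.982, -0.0, 0.001]
ft_force: [1.3, 0.4, 0.5]
grip_width: 0.0004
grip_force: 0.0
t 11.325 pos [ 0.5985 -0.2497  0.2087] delta cm tool [-0.08 -0.05  1.77] F [1.3 0.4 0.5] w 0.0004 tilt [ 0.001 -0.001 -1.   ]
([308.8, 200.7], 73, [304, 192, 9, 19])
pad centre along clamp y [0.06143889]
paddle [([229.9, 228.3], 211, [219, 221, 23, 15])]
```

```bash
python3 -m crank '[[0,0,1.5,0,0,0,1],[0,0,1,0,0,0,1],[0,0,0.8,0,0,0,1],[0,0,0.8,0,0,0,1],[0,0,0.8,0,0,0,1]]'|sed -n '1,2p;4p'; python3 -m crank '[[0,0,0.6,0,0,0,1],[0,0,0,0,0,0,1],[0,0,0,0,0,0,1]]'|sed -n '1,2p;4p';python3 jaw.py
```

```text
time: 12.0
position: [0.5989, -0.2511, 0.1593]
ft_force: [0.4, -4.2, 6.0]
time: 12.38
position: [0.5983, -0.2501, 0.1531]
ft_force: [1.8, -3.1, 4.1]
([314.6, 197.1], 69, [310, 189, 9, 18])
pad centre along clamp y [0.08048756]
paddle [([230.9, 238.5], 161, [221, 232, 23, 15])]
```

```bash
python3 -m crank '[[0,0,-1.2,0,0,0,1],[0,0,-1.5,0,0,0,1],[0,0,-1.5,0,0,0,1],[0,0,0,0,0,0,1],[0,0,0,0,0,0,1]]'|sed -n '1,2p;4p';python3 jaw.py
```

```text
time: 13.05
position: [0.5978, -0.2495, 0.195]
ft_force: [0.5, -0.4, 0.9]
([314.6, 197.0], 71, [310, 189, 9, 18])
pad centre along clamp y [0.08065591]
paddle [([230.5, 228.8], 182, [219, 221, 23, 15])]
```

```bash
python3 -m crank '[[0,0,1,0,0,0,1],[0,0,1,0,0,0,1],[0,0,0.8,0,0,0,1],[0,0,0,0,0,0,1]]'|sed -n '1,2p;4p';python3 jaw.py; python3 -m crank '[[0,0,0.5,0,0,0,1],[0,0,0.3,0,0,0,1],[0,0,0,0,0,0,1]]'|sed -n '1,2p;4p';python3 jaw.py; python3 -m crank '[[0,0,0.4,0,0,0,1],[0,0,0,0,0,0,1]]'|sed -n '1,2p;4p';python3 jaw.py
python3 - <<'E'
import cv2,glob,os
f=max(glob.glob("pics/j*.png"),key=os.path.getmtime);print(f);cv2.imwrite("pics/c6.png",cv2.resize(cv2.imread(f)[135:240,215:375],None,fx=5,fy=5,interpolation=2))
E
```

```text
time: 13.6
position: [0.5981, -0.2499, 0.166]
ft_force: [1.8, -1.7, 2.6]
([318.3, 195.1], 69, [314, 187, 9, 18])
pad centre along clamp y [0.09227327]
paddle [([229.7, 235.9], 166, [219, 230, 24, 14])]
time: 14.02
position: [0.598, -0.2499, 0.1589]
ft_force: [0.1, -4.1, 4.5]
([319.2, 194.5], 63, [315, 187, 9, 17])
pad centre along clamp y [0.09534955]
paddle [([230.1, 237.2], 162, [220, 231, 23, 14])]
time: 14.32
position: [0.598, -0.2499, 0.1552]
ft_force: [0.2, -2.7, 4.9]
([319.3, 194.5], 64, [315, 187, 9, 17])
pad centre along clamp y [0.09557709]
paddle [([230.5, 238.1], 167, [220, 232, 23, 14])]
pics/j14.38.png
```

View pics/c6.png

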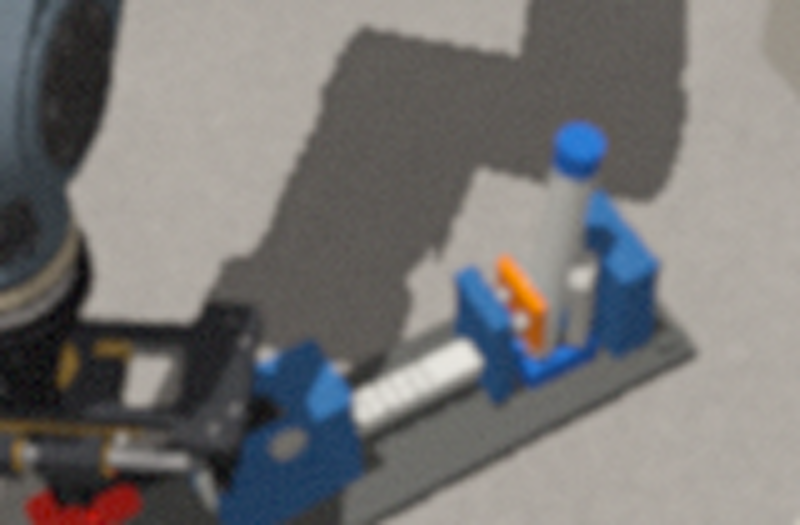

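The pad (crop 525,305) now touches the pole, which leans on the V. The jaw plate's spacing to the pad tells the spring compression, so I'll compare it across the saved pictures.

```bash
cat > gap.py <<'E'
from jaw import *
import glob,os
for f in sorted(glob.glob("pics/j*.png"),key=os.path.getmtime)[-6:]:
    im=cv2.imread(f)[:,:,::-1].copy();o=sc(im);ox,oy=o[0]
    b,_=blobs(im,(100,120,50),(125,255,255),(int(ox)-20,int(oy)-14,int(ox)-1,int(oy)+25),20)
    b=min(b,key=lambda t:abs(t[0][0]-ox+8))
    # grey level profile across pad/jaw: signed orange-ness and blue-ness weighted centroids
    w=im.astype(float);R_,B=w[:,:,0]-w[:,:,2],w[:,:,2]-w[:,:,0]
    y0,y1=int(oy)-10,int(oy)+13;x0,x1=int(ox)-20,int(ox)+8
    yy,xx=np.mgrid[y0:y1,x0:x1];r=np.clip(R_[y0:y1,x0:x1]-40,0,None)
    oc=((xx*r).sum()/r.sum(),(yy*r).sum()/r.sum())
    print(f,"pad",np.round(oc,2),"blob",b[0],b[1],"pad along",along(plane("scene",[oc],.065)).round(4),"jaw along",along(plane("scene",[b[0]],.065)).round(4))
E
python3 gap.py
```

```text
pics/j11.38.png pad [308.45 199.29] blob [300.4, 206.3] 171 pad along [0.063] jaw along [0.0337]
pics/j12.43.png pad [314.35 196.08] blob [306.6, 203.8] 156 pad along [0.0816] jaw along [0.0515]
pics/j13.10.png pad [314.36 196.1 ] blob [306.5, 203.5] 157 pad along [0.0816] jaw along [0.0517]
pics/j13.65.png pad [318.02 194.07] blob [310.5, 202.1] 173 pad along [0.0934] jaw along [0.063]
pics/j14.07.png pad [319.   193.75] blob [311.8, 201.7] 168 pad along [0.0962] jaw along [0.0665]
pics/j14.38.png pad [319.1  193.67] blob [312.2, 201.3] 169 pad along [0.0966] jaw along [0.0681]
```

Compression is only about 1–2 mm now, and little trigger travel remains. I'll release to the last tooth and take a fresh stroke, so that the working point falls mid-travel.

```bash
python3 -m crank '[[0,0,-1,0,0,0,1],[0,0,-1.5,0,0,0,1],[0,0,-1.5,0,0,0,1],[0,0,0,0,0,0,1],[0,0,0,0,0,0,1]]'|sed -n '1,2p;4p';python3 jaw.py >/dev/null; python3 -m crank '[[0,0,1,0,0,0,1],[0,0,0.7,0,0,0,1],[0,0,0,0,0,0,1]]'|sed -n '1,2p;4p';python3 jaw.py>/dev/null; python3 -m crank '[[0,0,0.3,0,0,0,1],[0,0,0,0,0,0,1]]'|sed -n '1,2p;4p';python3 jaw.py>/dev/null;python3 gap.py
```

```text
time: 15.0
position: [0.5978, -0.2495, 0.195]
ft_force: [0.3, -1.0, 1.7]
time: 15.42
position: [0.598, -0.2498, 0.1771]
ft_force: [0.5, -0.8, 1.8]
time: 15.72
position: [0.5981, -0.25, 0.1752]
ft_force: [-0.8, -1.6, 4.5]
pics/j13.65.png pad [318.02 194.07] blob [310.5, 202.1] 173 pad along [0.0934] jaw along [0.063]
pics/j14.07.png pad [319.   193.75] blob [311.8, 201.7] 168 pad along [0.0962] jaw along [0.0665]
pics/j14.38.png pad [319.1  193.67] blob [312.2, 201.3] 169 pad along [0.0966] jaw along [0.0681]
pics/j15.05.png pad [319.06 193.69] blob [311.9, 201.6] 168 pad along [0.0964] jaw along [0.0669]
pics/j15.47.png pad [319.05 193.7 ] blob [311.9, 201.6] 166 pad along [0.0964] jaw along [0.0669]
pics/j15.78.png pad [319.07 193.68] blob [312.0, 201.4] 161 pad along [0.0965] jaw along [0.0675]
```

```bash
python3 -m crank '[[0,0,0.3,0,0,0,1],[0,0,0.2,0,0,0,1],[0,0,0,0,0,0,1]]'|sed -n '1,2p;4p';python3 jaw.py>/dev/null; python3 -m crank '[[0,0,0.3,0,0,0,1],[0,0,0,0,0,0,1]]'|sed -n '1,2p;4p';python3 jaw.py>/dev/null;python3 gap.py|tail -3
```

```text
time: 16.15
position: [0.5982, -0.2507, 0.1705]
ft_force: [-0.8, -3.5, 5.3]
time: 16.45
position: [0.5983, -0.2508, 0.1675]
ft_force: [-0.5, -3.5, 5.0]
pics/j15.78.png pad [319.07 193.68] blob [312.0, 201.4] 161 pad along [0.0965] jaw along [0.0675]
pics/j16.20.png pad [319.58 193.56] blob [312.4, 201.1] 162 pad along [0.0978] jaw along [0.0689]
pics/j16.50.png pad [320.08 193.19] blob [313.1, 201.0] 165 pad along [0.0996] jaw along [0.0706]
```

```bash
for i in 1; do python3 -m crank '[[0,0,0.3,0,0,0,1],[0,0,0,0,0,0,1]]'|sed -n '1,2p;4p';python3 jaw.py>/dev/null; python3 -m crank '[[0,0,0.3,0,0,0,1],[0,0,0,0,0,0,1]]'|sed -n '1,2p;4p';python3 jaw.py>/dev/null;python3 -m crank '[[0,0,0.3,0,0,0,1],[0,0,0,0,0,0,1]]'|sed -n '1,2p;4p';python3 jaw.py>/dev/null; done;python3 gap.py|tail -3
```

```text
time: 16.75
position: [0.5984, -0.2508, 0.1645]
ft_force: [-0.9, -3.4, 5.3]
time: 17.05
position: [0.5984, -0.2509, 0.1617]
ft_force: [-1.0, -4.5, 5.0]
time: 17.35
position: [0.5984, -0.251, 0.1589]
ft_force: [-1.0, -4.8, 5.8]
pics/j16.80.png pad [320.12 193.13] blob [313.2, 200.3] 160 pad along [0.0998] jaw along [0.072]
pics/j17.10.png pad [320.18 193.13] blob [313.7, 200.5] 155 pad along [0.1] jaw along [0.0728]
pics/j17.40.png pad [320.26 193.13] blob [313.9, 199.7] 157 pad along [0.1001] jaw along [0.0746]
```

```bash
python3 -m crank '[[0,0,0.25,0,0,0,1],[0,0,0,0,0,0,1],[0,0,0,0,0,0,1]]'|sed -n '1,2p;4p';python3 jaw.py>/dev/null; python3 gap.py|tail -1
python3 - <<'E'
import cv2,glob,os
f=max(glob.glob("pics/j*.png"),key=os.path.getmtime);a=[cv2.resize(cv2.imread(g)[145:215,285:355],None,fx=5.6,fy=5.6,interpolation=2) for g in("pics/j13.65.png",f)];cv2.imwrite("pics/c7.png",cv2.hconcat(a))
E
```

```text
time: 17.77
position: [0.5985, -0.251, 0.1567]
ft_force: [-1.4, -4.8, 7.6]
pics/j17.82.png pad [320.3  193.09] blob [314.2, 199.4] 149 pad along [0.1003] jaw along [0.0757]
```

View pics/c7.png

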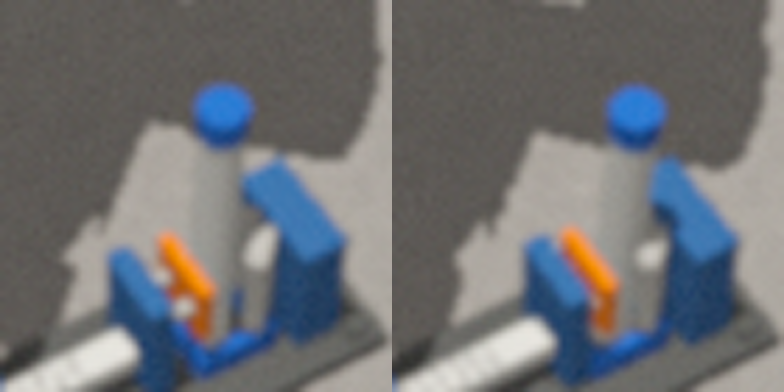

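The pole is upright against the V and the pad's springs are partly compressed. I'll check the gap with colour profiles along the clamp axis.

Run:
```python
from jaw import *
x=np.array([y[1],-y[0]])
for f in("13.10","13.65","15.05","16.50","17.40","17.82"):
    im=cv2.imread(f"pics/j{f}.png").astype(np.float32);d=im[:,:,2]-im[:,:,0]
    out=[]
    for z in(.082,.075,.068,.06):
        s=np.arange(.02,.13,.0005);P=np.array([np.r_[c+s_*y+.02*x,z] for s_ in s]);px=proj("scene",P).astype(np.float32)
        v=cv2.remap(d,px[:,:1],px[:,1:],cv2.INTER_CUBIC).ravel()
        k=int(np.argmax(v)); k0=max(0,k-70); kb=k0+int(np.argmin(v[k0:k]))
        seg=v[:k]; # half-crossings: jaw blue -> background, background -> orange
        jb=kb+np.argmax(v[kb:k]>v[kb]/2); ob=k-np.argmax(v[k::-1]<v[k]/2)
        of=k+np.argmax(v[k:]<v[k]/2)
        out.append("%.1f/%.1f/%.1f gap %.1f"%(s[jb]*1e3,s[ob]*1e3,s[of]*1e3,(s[ob]-s[jb])*1e3))
    print(f,out)
```

```text
13.10 ['59.0/71.5/82.0 gap 12.5', '59.5/73.0/82.5 gap 13.5', '60.5/70.5/82.0 gap 10.0', '61.0/69.0/81.5 gap 8.0']
13.65 ['70.5/83.0/93.5 gap 12.5', '72.0/84.0/94.5 gap 12.0', '76.5/82.5/94.0 gap 6.0', '79.5/82.5/93.0 gap 3.0']
15.05 ['74.5/86.0/96.5 gap 11.5', '75.0/86.5/97.5 gap 11.5', '78.5/85.0/96.5 gap 6.5', '82.0/85.5/96.0 gap 3.5']
16.50 ['78.0/89.0/100.0 gap 11.0', '79.0/90.5/100.5 gap 11.5', '79.5/88.5/100.0 gap 9.0', '82.5/87.5/99.0 gap 5.0']
17.40 ['83.0/88.5/100.0 gap 5.5', '82.5/90.0/101.0 gap 7.5', '82.0/88.5/100.0 gap 6.5', '82.5/88.0/99.5 gap 5.5']
17.82 ['83.5/88.5/100.0 gap 5.0', '83.5/89.5/101.0 gap 6.0', '83.0/88.5/100.0 gap 5.5', '83.0/88.0/99.5 gap 5.0']
```

Three estimates agree on about 6 mm of compression (half of 12): the centroids give 5.4, the kinematics 6.3 and the gap 6.5–7. The trigger is held down and the pole is gripped, so I'm handing in.

```bash
python3 -c "
from rig import ticket
print(ticket.hand_in())"
```

```text
the job is handed in; nothing more can be done
None
```

I handed the job in: the blue-capped pole stands upright in the socket against the V, the pad is pushed back about 6 mm (estimates 5.4–7 mm), and the trigger is still held down; no verdict came back.

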